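# Set out the amber sample bottles on their test cards

### The arm

A 6-joint arm with a two-finger parallel gripper is mounted at the origin on the work surface. World frame = base frame: x ahead of the robot, y to its left, z up, the work surface at z = 0. Lengths are in m, angles in rad, forces in N, time in s.
With the tool pointing down it reaches from about 0.275 to 0.975 m from the base axis. Payload 8.4 kg.
Tool frame: the origin (TCP) lies between the finger pads; the fingertips stand 14 mm ahead of it and the grasp point (between the pads) lies 5 mm behind it; z points along the fingers, y is the line along which they close (so a half turn about z gives the same grasp; the last joint's range is limited). The gripper opens to 92 mm and grips with 3 to 60 N. Pads are 20 mm wide; open, the fingers measure 128 mm over their backs; the gripper's body (75 mm by 189 mm) begins 69 mm behind the grasp point.
Start: joints at [-1.33, 0.353, 1.633, -0, 1.155, -0.002], TCP at [0.15, -0.607, 0.229] pointing down, gripper open.
Joint ranges: [-2.63, 2.63], [-0.92, 2.1], [0.06, 2.66], [-1.3, 4.44], [0, 2.69], [-3.02, 3.02]. Speed limits (rad/s): [2.22, 2.22, 2.79, 3.14, 3.14, 3.14].

### API

Orientations are given as a unit quaternion [x, y, z, w].
In Python, from bench import status, cams, bot gives the robot as it stands.
- The arm moves only by the tool play_rows, never from a script. Its argument "deltas" is a list of rows, each a list of 3 entries, a list of its own where there are three numbers: the finger opening in cm, from 0 to 9.19, then the shift along the world's x, y, z in cm, then the turn, a rotation vector about the world's x, y, z in degrees. In form: [[gripper, [tx, ty, tz], [wx, wy, wz]], ...]. A call has 1 to 10 rows; each row is the pose to reach, as a shift and turn from the pose commanded when the call began; what a row does not reach only later rows make up. A row lasts 1/10 s, in which the tool goes at most 50 mm and 8.59 degrees, less where a joint would pass 70% of its speed; a pose out of reach is approached as far as the arm can. A call with a gripper value outside its range is refused whole. The fingers move at their own pace and stop on an object; the grip force is fixed at half the most. Time passes only in rows, so rows that repeat a pose let the fingers close. It gives the time, the measured TCP pose, the force, the opening and the grip force at its end, in the units of the state.
- status.read_state(): the state, without advancing time (a new reading comes with each control period).
- cams.get_image(name): name is "side" or "top" or "wrist"; returns a dict with "img" (420x560x3 uint8, red, green, blue), "camera_matrix" (3x3 intrinsics, pixels), "eye" and "attitude" of the camera in the world; the wrist camera has in their place "mount" (4x4, takes a point from camera to tool coordinates, whose origin is the TCP and whose axes are the flange's). Camera axes: x right, y down, z forward; pixel columns grow to the right and rows downward; lengths in m; the calibration is good to about 2 mm. The wrist camera is an equidistant fisheye: a pixel r from the principal point sees the ray r / f radians off the axis. A picture is of the moment at which its call begins: read the wrist's pose just before it. There is no depth.
- bot.job_done(): hands the job in; it is judged then, once.
The state is a dict: "time": time; "q": joint angles; "qvel": joint speeds; "joint_efforts": joint torques, N m; "position": TCP position; "ee_rot": TCP orientation; "force": force on the tool from outside, world axes, zero at the start; "moment": the same for the moment, N m; "width": finger opening in m; "grip_force": force on a finger pad.
Only numpy, scipy, OpenCV 4.12 (cv2) and the standard library are available. Lean on these libraries where they do the work, as an engineer would, in place of code of your own. Each camera call takes 0.05 s, during which the arm holds its last target. There are 200 camera calls.

### The job

Stand each of the three amber sample bottles upright on the white spot of the test card that has the colour of its cap, wholly on the spot. One of them is boxed in behind the tall white bottle in the dark grey bay: move the tall bottle aside to get at it, and at the end have the tall bottle standing back where it stood. Keep these bottles upright all the time, and leave the white empty bottles where they are.

Things in the scene. Friction and masses are not known exactly. Their poses are not given: they have to be found in the camera images.
- sample_red: Amber-brown sample bottle with a red cap, paper band round it, loose, round, upright, about 60 g. Body 36 mm in diameter, cap 38 mm in diameter from 62 mm up to the top at 80 mm. Origin: centre of its underside, z up. It stands on the table in the open, or between the walls of the dark grey bay behind the tall bottle (exactly one of the three amber bottles is there).
- sample_blue: Amber-brown sample bottle with a blue cap, paper band round it, loose, round, upright, about 60 g. Body 36 mm in diameter, cap 38 mm in diameter from 62 mm up to the top at 80 mm. Origin: centre of its underside, z up. It stands on the table in the open, or between the walls of the dark grey bay behind the tall bottle (exactly one of the three amber bottles is there).
- sample_green: Amber-brown sample bottle with a green cap, paper band round it, loose, round, upright, about 60 g. Body 36 mm in diameter, cap 38 mm in diameter from 62 mm up to the top at 80 mm. Origin: centre of its underside, z up. It stands on the table in the open, or between the walls of the dark grey bay behind the tall bottle (exactly one of the three amber bottles is there).
- card_red: Flat red test card, fixed to the table, 4 mm thick, 116 mm long (its x) and 76 mm wide (its y), with a round white spot 60 mm in diameter, flush with its top, and a white test cassette (22 x 66 mm, its top 9 mm above the table) across its far end. Origin: under the centre of the white spot, at table height; the card reaches from 38 mm before it to 78 mm beyond it along its x, the cassette is centred at x = +58 mm.
- card_blue: Flat blue test card, fixed to the table, 4 mm thick, 116 mm long (its x) and 76 mm wide (its y), with a round white spot 60 mm in diameter, flush with its top, and a white test cassette (22 x 66 mm, its top 9 mm above the table) across its far end. Origin: under the centre of the white spot, at table height; the card reaches from 38 mm before it to 78 mm beyond it along its x, the cassette is centred at x = +58 mm.
- card_green: Flat green test card, fixed to the table, 4 mm thick, 116 mm long (its x) and 76 mm wide (its y), with a round white spot 60 mm in diameter, flush with its top, and a white test cassette (22 x 66 mm, its top 9 mm above the table) across its far end. Origin: under the centre of the white spot, at table height; the card reaches from 38 mm before it to 78 mm beyond it along its x, the cassette is centred at x = +58 mm.
- bay: Dark grey bay fixed to the table: two upright side walls and a back wall, 80 mm high and 6 mm thick, no floor, open at the front, which faces roughly to the robot. Inside it is 60 mm wide (its y, from -30 to +30 mm) and along its x the inside runs from -75 mm (open front) to +60 mm (back wall). Origin: at table height, where the hindmost bottle stands within a few mm.
- buffer: Tall white bottle with a blue band and a black cap, loose, upright, about 150 g. Body 44 mm in diameter up to 80 mm high, tapering to a black cap 30 mm in diameter from 95 mm up to the top at 125 mm, so the cap stands above the walls of the bay. It stands in the bay's open front, at about x = -46 mm of the bay, about 5 mm from the amber bottle behind it. Origin: centre of its underside, z up.
- empty_a: White empty bottle with a white cap, loose, upright on the table; the same shape and size as the amber bottles (36 mm body, 38 mm cap, 80 mm high). To be left alone. Origin: centre of its underside.
- empty_b: White empty bottle with a white cap, loose, upright on the table; the same shape and size as the amber bottles (36 mm body, 38 mm cap, 80 mm high). To be left alone. Origin: centre of its underside.

How it is judged:
By the outcome, as a careful person would: the job done as asked, in the order asked, and still so for the second after the job is handed in, with the robot touching nothing.
It also fails if it takes over 115 s, if anything falls off the work surface, if the arm or the gripper's body presses on something with over 40 N, if the wrist force passes 120 N, or if a joint passes its speed limit or range.

## Working session

There is one attempt and no reset: what is moved stays moved. The work goes in short steps, Python scripts to look and compute and a tool call to move; the robot and the scene stay as the last step left them, time stands still between calls to the robot, and variables do not carry over. Pictures are saved under pics/ and viewed, at most 14 in all, crops included, and the job is handed in when it is done.

Besides the shell and the picture viewer there is one more tool, called after "Request:" in YAML: its name, and indented under it one key for each argument. play_rows: Moves the arm, as the interface text tells. Its arguments: {"type":"object","properties":{"deltas":{"type":"array","items":{"type":"array"}}},"required":["deltas"]}

```bash
mkdir -p pics; python3 - <<'E'
from bench import status,cams,bot
import cv2,numpy as np
s=status.read_state();print({k:np.round(v,3).tolist() for k,v in s.items()})
for n in("top","side"):
    d=cams.get_image(n);cv2.imwrite(f"pics/{n}0.png",d["img"][:,:,::-1]);np.save(f"{n}0.npy",d["img"])
    print(n,d["camera_matrix"],d["eye"],d["attitude"])
E
```

```text
{'time': 0.0, 'q': [-1.33, 0.354, 1.634, 0.0, 1.155, -0.002], 'qvel': [0.001, 0.0, -0.001, 0.002, 0.0, -0.0], 'joint_efforts': [-0.004, -59.384, -33.422, 0.07, 0.024, -0.0], 'position': [0.15, -0.606, 0.228], 'ee_rot': [0.993, 0.121, -0.0, -0.001], 'force': [0.032, 0.293, -0.033], 'moment': [-0.062, -0.057, -0.011], 'grip_force': 0.0, 'width': 0.092}
top [[535.55304406   0.         284.38072571]
 [  0.         535.55304406 208.35829054]
 [  0.           0.           1.        ]] [ 0.31817076 -0.00885235  1.22642861] [-0.69634686  0.71202056 -0.0658947   0.06152769]
side [[381.97506256   0.         281.19584326]
 [  0.         381.97506256 213.80616413]
 [  0.           0.           1.        ]] [ 0.42373498 -0.51103894  0.48484091] [ 0.90801526 -0.0959567   0.0336741  -0.40640699]
```

View pics/top0.png

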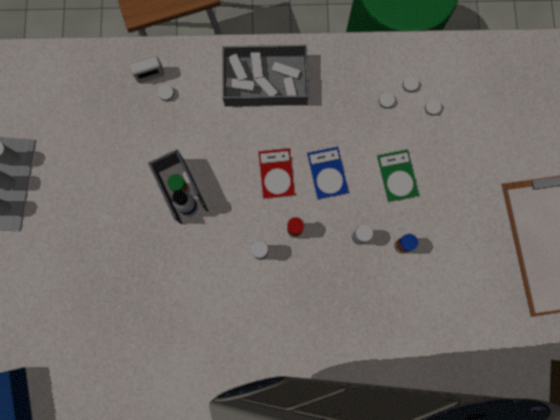

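View pics/side0.png

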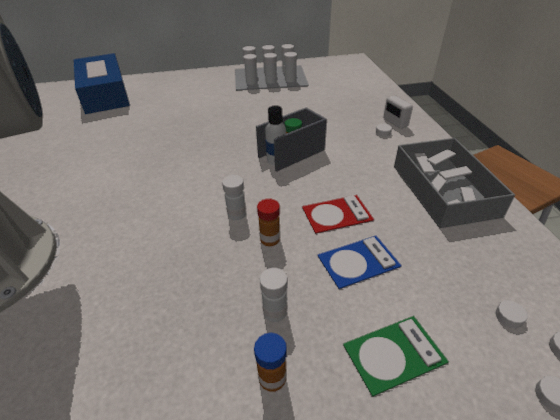

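The top view shows the red cap at (295,226), blue at (409,242), and green inside the bay at (176,183). The buffer's cap is at (180,198). The empties are at (260,250) and (364,234), and the white spots at (277,181), (330,181) and (400,183). Next I measure positions.

```bash
cat > h.py <<'E'
from bench import status,cams,bot
import cv2,numpy as np
from scipy.spatial.transform import Rotation as R
def grab(n): return cams.get_image(n)
def ray(d,u,v,z):
    K=d["camera_matrix"];r=R.from_quat(d["attitude"]).as_matrix()@np.linalg.solve(K,[u,v,1.]);e=np.array(d["eye"])
    return (e+r*(z-e[2])/r[2])
def blobs(d,f,lo=25):
    h=cv2.cvtColor(d["img"],cv2.COLOR_RGB2HSV).astype(int);m=f(h[...,0],h[...,1],h[...,2]).astype(np.uint8)
    n,l,s,c=cv2.connectedComponentsWithStats(m)
    return [(s[i],c[i],l==i) for i in range(1,n) if s[i,4]>=lo]
F=dict(red=lambda h,s,v:((h<6)|(h>174))&(s>150)&(v>60),blue=lambda h,s,v:(h>105)&(h<130)&(s>150)&(v>60),
 green=lambda h,s,v:(h>50)&(h<80)&(s>130)&(v>40),white=lambda h,s,v:(s<60)&(v>175))
E
python3 - <<'E'
from h import *
for n in("top","side"):
    d=grab(n);print(n)
    for k,f in F.items():
        for s,c,m in blobs(d,f):
            print(k,s.tolist(),c.round(1),"z4",ray(d,*c,.004)[:2].round(3),"z80",ray(d,*c,.08)[:2].round(3),"z125",ray(d,*c,.125)[:2].round(3))
d=grab("top")
cv2.imwrite("pics/bay.png",cv2.resize(d["img"][140:235,140:330,::-1],None,fx=4,fy=4,interpolation=2))
E
```

```text
top
red [259, 149, 31, 5, 43] [274.9 150.6] z4 [0.681 0.   ] z80 [ 0.658 -0.   ] z125 [ 0.645 -0.001]
red [260, 159, 34, 39, 463] [276.9 176.6] z4 [ 0.617 -0.003] z80 [ 0.599 -0.003] z125 [ 0.588 -0.004]
red [288, 218, 16, 17, 206] [295.2 225.8] z4 [ 0.5   -0.043] z80 [ 0.488 -0.041] z125 [ 0.482 -0.04 ]
blue [311, 160, 37, 38, 421] [328.3 176.2] z4 [ 0.615 -0.124] z80 [ 0.597 -0.117] z125 [ 0.586 -0.112]
blue [401, 235, 17, 16, 204] [408.7 242.2] z4 [ 0.456 -0.303] z80 [ 0.447 -0.284] z125 [ 0.442 -0.273]
blue [0, 372, 15, 48, 544] [  5.5 398.1] z4 [0.135 0.597] z80 [0.146 0.559] z125 [0.153 0.537]
green [359, 0, 98, 30, 2326] [408.3  12.7] z4 [ 1.029 -0.339] z80 [ 0.985 -0.318] z125 [ 0.959 -0.306]
green [381, 163, 37, 38, 390] [398.1 178.3] z4 [ 0.607 -0.287] z80 [ 0.589 -0.27 ] z125 [ 0.578 -0.26 ]
green [168, 175, 16, 16, 192] [175.4 182.3] z4 [0.609 0.234] z80 [0.591 0.219] z125 [0.58 0.21]
side
red [303, 196, 70, 37, 732] [335.7 215.4] z4 [ 0.622 -0.011] z80 [ 0.591 -0.09 ] z125 [ 0.572 -0.137]
red [257, 199, 22, 22, 382] [267.7 209.2] z4 [0.501 0.035] z80 [ 0.489 -0.052] z125 [ 0.482 -0.103]
blue [74, 54, 48, 35, 878] [96.1 71.6] z4 [0.07  0.837] z80 [0.126 0.624] z125 [0.159 0.498]
blue [318, 237, 83, 52, 1024] [357.2 263.9] z4 [ 0.621 -0.132] z80 [ 0.59  -0.192] z125 [ 0.571 -0.227]
blue [254, 333, 32, 36, 865] [269.5 350.2] z4 [ 0.453 -0.251] z80 [ 0.448 -0.292] z125 [ 0.446 -0.316]
green [285, 118, 17, 14, 162] [292.6 123.9] z4 [0.622 0.347] z80 [0.59  0.211] z125 [0.572 0.131]
green [344, 317, 103, 79, 1975] [392.7 357.9] z4 [ 0.61  -0.296] z80 [ 0.581 -0.33 ] z125 [ 0.563 -0.35 ]
```

View pics/bay.png

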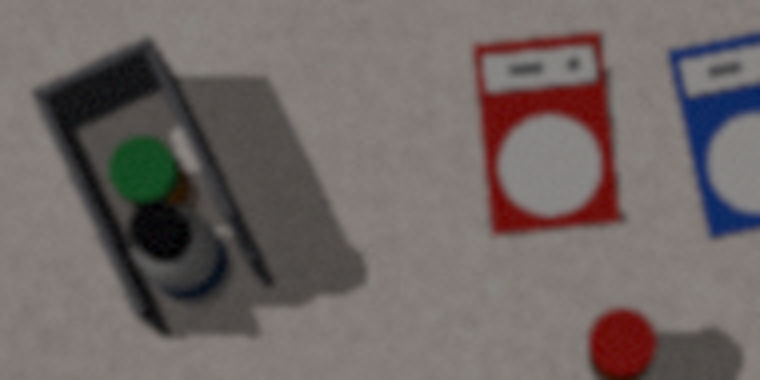

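The crop shows the green cap at (143,170), the buffer's cap at (162,232) in front of it, and the bay walls around both. The rim lines are clear, so I measure the spots, buffer cap, empties and bay edges next.

```bash
python3 - <<'E'
from h import *
d=grab("top");g=cv2.cvtColor(d["img"],cv2.COLOR_RGB2GRAY)
h=cv2.cvtColor(d["img"],cv2.COLOR_RGB2HSV)
for k,c in dict(red=(277,181),blue=(330,181),green=(400,183)).items():
    m=cv2.floodFill(cv2.GaussianBlur(d["img"],(3,3),0).copy(),None,c,(1,2,3),(25,)*3,(25,)*3,cv2.FLOODFILL_FIXED_RANGE)
    x,y,w,hh=m[3];u=x+(w-1)/2;v=y+(hh-1)/2
    print("spot",k,m[3],ray(d,u,v,.004)[:2].round(4), "diam",np.linalg.norm(ray(d,x-.5,v,.004)-ray(d,x+w-.5,v,.004)).round(3))
ex=h[...,2];print("bg V",np.median(ex[240:300,100:200]))
print("empties",[(s.tolist(),c.round(1),ray(d,*c,.08)[:2].round(3)) for s,c,m in blobs(d,lambda h,s,v:(s<40)&(v>165),15) if 200<c[1]<270])
sub=(g<22).astype(np.uint8);n,l,s,c=cv2.connectedComponentsWithStats(sub)
print([(s[i].tolist(),c[i].round(1),ray(d,*c[i],.125)[:2].round(3)) for i in range(1,n) if s[i,4]>40 and 140<c[i][0]<220 and 140<c[i][1]<230])
P=lambda a,b:ray(d,a/4+140-.4,b/4+140-.4,.08)[:2].round(3)
print("rim: right back,right front, left back, left front",P(155,40),P(272,280),P(37,95),P(145,315))
E
```

```text
spot red (265, 169, 25, 24) [ 0.6078 -0.0032] diam 0.059
spot blue (318, 169, 24, 24) [ 0.6051 -0.1262] diam 0.056
spot green (388, 172, 24, 23) [ 0.5956 -0.29  ] diam 0.056
bg V 129.0
empties []
[([154, 154, 24, 29, 147], array([164.3, 164.2]), array([0.62 , 0.235])), ([173, 189, 14, 16, 154], array([179.8, 196.9]), array([0.548, 0.201]))]
rim: right back,right front, left back, left front [0.665 0.214] [0.528 0.149] [0.635 0.278] [0.51  0.217]
```

The bay axis points 25.5° from x. Its origin from the rims is (0.591,0.217), which agrees with green at (0.591,0.219). The buffer at (0.548,0.200) also matches its −46 mm offset. I move above it now.

Request:
play_rows:
  deltas:
    - [8, [4, 4, 0], [0, 0, 6]]
    - [8, [8, 8, 0], [0, 0, 13]]
    - [8, [12, 12, 0], [0, 0, 20]]
    - [8, [15, 16, 0], [0, 0, 27]]
    - [8, [18, 20, 0], [0, 0, 34]]
    - [8, [21, 24, 0], [0, 0, 41]]
    - [8, [23, 28, 0], [0, 0, 47]]
    - [8, [25, 32, 0], [0, 0, 53]]
    - [8, [27, 36, 0], [0, 0, 60]]
    - [8, [28, 40.6, 0], [0, 0, 66]]

```text
time: 1.3
position: [0.4316, -0.1995, 0.2289]
ee_rot: [0.765, 0.644, 0.0, 0.001]
force: [0.6, -0.4, -0.4]
width: 0.0801
grip_force: 0.0
```

Request:
play_rows:
  deltas:
    - [8, [2, 4, 0], [0, 0, 6]]
    - [8, [4, 9, 0], [0, 0, 12]]
    - [8, [5, 14, 0], [0, 0, 18]]
    - [8, [7, 18, 0], [0, 0, 22]]
    - [8, [8, 22, 0], [0, 0, 26]]
    - [8, [9, 26, 0], [0, 0, 29]]
    - [8, [10, 30, 0], [0, 0, 32]]
    - [8, [11, 34, 0], [0, 0, 34]]
    - [8, [11.8, 38, 0], [0, 0, 35.6]]
    - [8, [11.8, 40, 0], [0, 0, 35.6]]

```text
time: 2.3
position: [0.5489, 0.202, 0.2286]
ee_rot: [0.532, 0.846, 0.001, 0.0]
force: [0.2, 0.0, 0.3]
width: 0.08
grip_force: 0.0
```

Request:
play_rows:
  deltas:
    - [8, [0, 0, 0], [0, 0, 0]]
    - [8, [0, 0, 0], [0, 0, 0]]
    - [8, [0, 0, 0], [0, 0, 0]]

```text
time: 2.6
position: [0.548, 0.1978, 0.2285]
ee_rot: [0.534, 0.846, -0.0, -0.0]
force: [0.3, 0.5, -0.7]
width: 0.0801
grip_force: 0.0
```

```bash
cat >> h.py <<'E'
def wray(d,s,u,v,z):
    K=d["camera_matrix"];p=np.array([(u-K[0,2])/K[0,0],(v-K[1,2])/K[1,1]]);r=np.linalg.norm(p)
    a=np.r_[p*(np.sin(r)/r if r else 1),np.cos(r)];M=np.array(d["mount"]);T=R.from_quat(s["ee_rot"]).as_matrix()
    e=np.array(s["position"])+T@M[:3,3];q=T@M[:3,:3]@a
    return e+q*(z-e[2])/q[2]
E
python3 - <<'E'
from h import *
s=status.read_state();d=grab("wrist");print(d["camera_matrix"],np.round(d["mount"],3))
cv2.imwrite("pics/w1.png",d["img"][:,:,::-1]);np.save("w1.npy",d["img"])
for s_,c,m in blobs(d,F["green"],100):print(s_,c,wray(d,s,*c,.08).round(4))
g=cv2.cvtColor(d["img"],cv2.COLOR_RGB2GRAY)
E
```

```text
[[325.1922621    0.         278.93912881]
 [  0.         325.1922621  208.06801924]
 [  0.           0.           1.        ]] [[ 0.    -0.968 -0.25   0.071]
 [ 1.    -0.     0.     0.001]
 [-0.    -0.25   0.968 -0.155]
 [ 0.     0.     0.     1.   ]]
[ 312  178   37   40 1128] [329.59663121 197.6320922 ] [0.5916 0.2215 0.08  ]
```

View pics/w1.png

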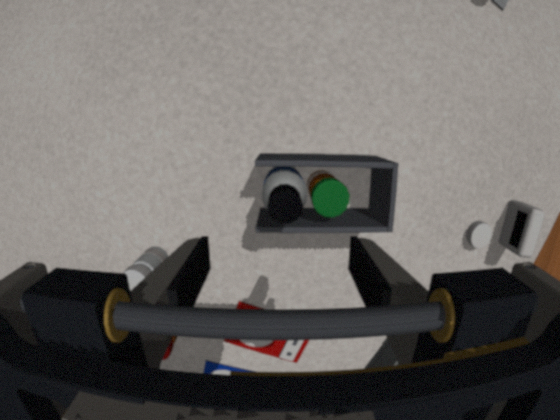

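The wrist view shows the bay square to the gripper. The black cap's top is at about (286,206) and the green cap at (330,198).

```bash
python3 - <<'E'
from h import *
import types
s=status.read_state();d=grab("wrist");g=cv2.cvtColor(d["img"],cv2.COLOR_RGB2GRAY)
n,l,st,c=cv2.connectedComponentsWithStats((g<16).astype(np.uint8)[:230])
for i in range(1,n):
    if st[i,4]>100 and 250<c[i][0]<320: print(st[i],c[i],wray(d,s,*c[i],.125).round(4),wray(d,s,*c[i],.118).round(4))
E
```

```text
[268 186  34  37 632] [284.80221519 204.45253165] [0.5501 0.2063 0.125 ] [0.551  0.2048 0.118 ]
```

Request:
play_rows:
  deltas:
    - [6, [0.1, 0.5, -3], [0, 0, 0]]
    - [6, [0.1, 0.5, -6], [0, 0, 0]]
    - [6, [0.1, 0.5, -9], [0, 0, 0]]
    - [6, [0.1, 0.5, -11], [0, 0, 0]]
    - [6, [0.1, 0.5, -12.1], [0, 0, 0]]
    - [6, [0.1, 0.5, -12.1], [0, 0, 0]]
    - [2.5, [0.1, 0.5, -12.1], [0, 0, 0]]
    - [2.5, [0.1, 0.5, -12.1], [0, 0, 0]]
    - [2.5, [0.1, 0.5, -12.1], [0, 0, 0]]
    - [2.5, [0.1, 0.5, -12.1], [0, 0, 0]]

```text
time: 3.7
position: [0.5496, 0.2041, 0.1084]
ee_rot: [0.534, 0.846, 0.001, 0.0]
force: [0.0, 0.4, 0.7]
width: 0.03
grip_force: 0.3
```

Request:
play_rows:
  deltas:
    - [2.5, [0, 0, 0], [0, 0, 0]]
    - [2.5, [0, 0, 0], [0, 0, 0]]
    - [2.5, [0, 0, 0], [0, 0, 0]]

```text
time: 4.0
position: [0.5498, 0.2042, 0.1083]
ee_rot: [0.534, 0.846, 0.001, 0.0]
force: [0.7, 0.4, 5.1]
width: 0.0295
grip_force: 30.0
```

Request:
play_rows:
  deltas:
    - [2.5, [0, 0, 1], [0, 0, 0]]
    - [2.5, [0, 0, 3], [0, 0, 0]]
    - [2.5, [0, 0, 5], [0, 0, 0]]
    - [2.5, [0, 0, 7.5], [0, 0, 0]]
    - [2.5, [0, 0, 10], [0, 0, 0]]
    - [2.5, [-2, 0, 10.5], [0, 0, 0]]
    - [2.5, [-5, 0, 10.5], [0, 0, 0]]
    - [2.5, [-8, 0, 10.5], [0, 0, 0]]
    - [2.5, [-11, 0, 10.5], [0, 0, 0]]
    - [2.5, [-14, 0, 10.5], [0, 0, 0]]

```text
time: 5.0
position: [0.4074, 0.2035, 0.2126]
ee_rot: [0.534, 0.846, -0.0, -0.0]
force: [0.2, 0.1, -1.9]
width: 0.029
grip_force: 30.0
```

Request:
play_rows:
  deltas:
    - [2.5, [-2, 0, 0], [0, 0, 0]]
    - [2.5, [-3, 0, -2], [0, 0, 0]]
    - [2.5, [-3, 0, -5], [0, 0, 0]]
    - [2.5, [-3, 0, -7.5], [0, 0, 0]]
    - [2.5, [-3, 0, -9], [0, 0, 0]]
    - [2.5, [-3, 0, -9.9], [0, 0, 0]]
    - [2.5, [-3, 0, -10.3], [0, 0, 0]]
    - [2.5, [-3, 0, -10.4], [0, 0, 0]]
    - [2.5, [-3, 0, -10.4], [0, 0, 0]]

```text
time: 5.9
position: [0.3795, 0.2041, 0.1091]
ee_rot: [0.534, 0.846, 0.0, 0.0]
force: [0.2, 0.9, -2.2]
width: 0.0295
grip_force: 30.0
```

Request:
play_rows:
  deltas:
    - [2.5, [0, 0, -0.1], [0, 0, 0]]
    - [2.5, [0, 0, -0.1], [0, 0, 0]]
    - [4, [0, 0, -0.1], [0, 0, 0]]
    - [6, [0, 0, -0.1], [0, 0, 0]]
    - [6, [0, 0, -0.1], [0, 0, 0]]
    - [6, [0, 0, 2], [0, 0, 0]]
    - [6, [0, 0, 5], [0, 0, 0]]
    - [6, [0, 0, 9], [0, 0, 0]]
    - [6, [4, 0, 12], [0, 0, 0]]
    - [6, [8, 0, 12], [0, 0, 0]]

```text
time: 6.9
position: [0.462, 0.205, 0.2333]
ee_rot: [0.533, 0.846, 0.003, 0.002]
force: [0.2, -0.0, 0.2]
width: 0.0599
grip_force: 0.0
```

Request:
play_rows:
  deltas:
    - [6, [4, 0, 0], [0, 0, 0]]
    - [6, [8, 0, 0], [0, 0, 0]]
    - [6, [11, 1, 0], [0, 0, 0]]
    - [6, [13.1, 1.5, 0], [0, 0, 0]]
    - [6, [13.1, 1.5, 0], [0, 0, 0]]
    - [6, [13.1, 1.5, 0], [0, 0, 0]]

```text
time: 7.5
position: [0.5895, 0.2186, 0.2279]
ee_rot: [0.534, 0.846, -0.001, -0.001]
force: [-0.6, -0.4, 0.1]
width: 0.06
grip_force: 0.0
```

```bash
python3 - <<'E'
from h import *
s=status.read_state();print(np.round(s["position"],4));d=grab("wrist");cv2.imwrite("pics/w2.png",d["img"][:,:,::-1])
for s_,c,m in blobs(d,F["green"],100):print(s_,c,wray(d,s,*c,.08).round(4))
E
```

```text
[0.5895 0.2186 0.2279]
[ 265  179   37   40 1150] [282.97217391 198.63130435] [0.5927 0.2221 0.08  ]
```

View pics/w2.png

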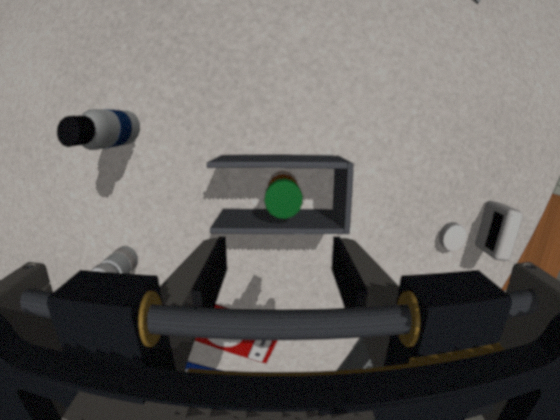

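The tall bottle stands upright, aside at upper left. The green cap is alone in the bay at (283,199), at about (0.592,0.221), so I descend.

Request:
play_rows:
  deltas:
    - [6, [0.2, 0.2, -3], [0, 0, 0]]
    - [6, [0.2, 0.2, -6], [0, 0, 0]]
    - [6, [0.2, 0.2, -9], [0, 0, 0]]
    - [6, [0.2, 0.2, -11.5], [0, 0, 0]]
    - [6, [0.2, 0.2, -14], [0, 0, 0]]
    - [6, [0.2, 0.2, -16], [0, 0, 0]]
    - [6, [0.2, 0.2, -16.2], [0, 0, 0]]
    - [3.3, [0.2, 0.2, -16.2], [0, 0, 0]]
    - [3.3, [0.2, 0.2, -16.2], [0, 0, 0]]
    - [3.3, [0.2, 0.2, -16.2], [0, 0, 0]]

```text
time: 8.55
position: [0.5928, 0.2212, 0.0681]
ee_rot: [0.533, 0.846, 0.001, 0.001]
force: [-0.1, 0.4, 0.8]
width: 0.0383
grip_force: 0.2
```

Request:
play_rows:
  deltas:
    - [3.3, [0, 0, 0], [0, 0, 0]]
    - [3.3, [0, 0, 0], [0, 0, 0]]
    - [3.3, [0, 0, 0], [0, 0, 0]]

```text
time: 8.85
position: [0.5929, 0.2212, 0.068]
ee_rot: [0.534, 0.846, 0.001, 0.001]
force: [-2.0, 0.2, 7.5]
width: 0.0369
grip_force: 30.0
```

Request:
play_rows:
  deltas:
    - [3.3, [0, 0, 1], [0, 0, 0]]
    - [3.3, [0, 0, 3], [0, 0, 0]]
    - [3.3, [0, 0, 6], [0, 0, 0]]
    - [3.3, [0, 0, 9], [0, 0, 0]]
    - [3.3, [0, 0, 11.5], [0, 0, 0]]
    - [3.3, [0, -2, 12], [0, 0, 0]]
    - [3.3, [0, -5, 12], [0, 0, 0]]
    - [3.3, [0, -9, 12], [0, 0, 0]]
    - [3.3, [0, -13, 12], [0, 0, 0]]
    - [3.3, [0, -17, 12], [0, 0, 0]]

```text
time: 9.85
position: [0.5911, 0.0484, 0.186]
ee_rot: [0.533, 0.846, -0.0, -0.0]
force: [0.2, -1.0, -0.4]
width: 0.0369
grip_force: 30.0
```

Request:
play_rows:
  deltas:
    - [3.3, [0, -4, 0], [0, 0, 0]]
    - [3.3, [0, -8, 0], [0, 0, 0]]
    - [3.3, [0, -12, 0], [0, 0, 0]]
    - [3.3, [0, -16, 0], [0, 0, 0]]
    - [3.3, [0, -20, 0], [0, 0, 0]]
    - [3.3, [0, -24, 0], [0, 0, 0]]
    - [3.3, [0, -28, 0], [0, 0, 0]]
    - [3.3, [0.2, -31, 0], [0, 0, 0]]
    - [3.3, [0.3, -33.5, 0], [0, 0, 0]]
    - [3.3, [0.3, -34.1, 0], [0, 0, 0]]

```text
time: 10.85
position: [0.5938, -0.2933, 0.1858]
ee_rot: [0.535, 0.845, -0.0, -0.0]
force: [1.0, 0.1, -0.7]
width: 0.0373
grip_force: 30.0
```

Request:
play_rows:
  deltas:
    - [3.3, [0, 0, 0], [0, 0, 0]]
    - [3.3, [0, 0, 0], [0, 0, 0]]

```text
time: 11.05
position: [0.5945, -0.2894, 0.1861]
ee_rot: [0.534, 0.846, 0.0, -0.001]
force: [-0.7, 0.1, -0.1]
width: 0.0373
grip_force: 30.0
```

```bash
python3 - <<'E'
from h import *
s=status.read_state();print(np.round(s["position"],4),s["width"]);d=grab("wrist");cv2.imwrite("pics/w3.png",d["img"][:,:,::-1])
d=grab("side");cv2.imwrite("pics/s3.png",d["img"][:,:,::-1])
E
```

```text
[ 0.5945 -0.2894  0.1861] 0.037298665466780824
```

View pics/s3.png

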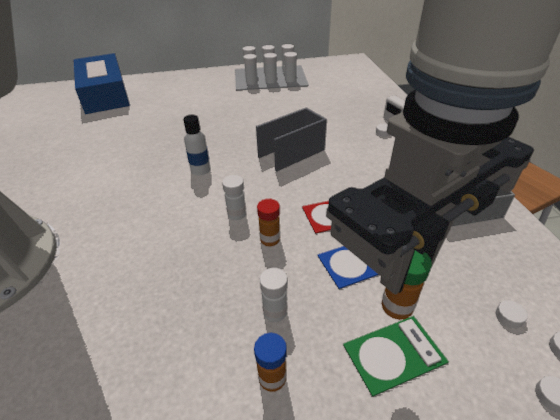

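The green bottle hangs upright at (403,285). The tall bottle stands at (197,150) and the bay is empty. I lower the bottle onto the green spot.

Request:
play_rows:
  deltas:
    - [3.3, [0, 0, -3], [0, 0, 0]]
    - [3.3, [0, 0, -6], [0, 0, 0]]
    - [3.3, [0, 0, -8.5], [0, 0, 0]]
    - [3.3, [0, 0, -10.3], [0, 0, 0]]
    - [3.3, [0, 0, -11.1], [0, 0, 0]]
    - [3.3, [0, 0, -11.3], [0, 0, 0]]
    - [3.3, [0, 0, -11.4], [0, 0, 0]]
    - [3.3, [0, 0, -11.4], [0, 0, 0]]

```text
time: 11.95
position: [0.5958, -0.2902, 0.0736]
ee_rot: [0.533, 0.846, 0.0, 0.001]
force: [0.3, 0.4, -1.0]
width: 0.0371
grip_force: 30.0
```

Request:
play_rows:
  deltas:
    - [3.3, [0, 0, -0.15], [0, 0, 0]]
    - [3.3, [0, 0, -0.15], [0, 0, 0]]
    - [4.5, [0, 0, -0.15], [0, 0, 0]]
    - [6, [0, 0, -0.15], [0, 0, 0]]
    - [6, [0, 0, -0.15], [0, 0, 0]]
    - [6, [0, 0, 2], [0, 0, 0]]
    - [6, [0, 0, 6], [0, 0, 0]]
    - [6, [0, 0, 10], [0, 0, 0]]
    - [6, [-4, 0, 15], [0, 0, 0]]
    - [6, [-8, 0, 15.5], [0, 0, 0]]

```text
time: 12.95
position: [0.5187, -0.291, 0.2309]
ee_rot: [0.533, 0.846, 0.0, 0.003]
force: [-0.3, -0.7, -0.2]
width: 0.0601
grip_force: 0.0
```

Request:
play_rows:
  deltas:
    - [6, [-4, 0.5, 0], [0, 0, 0]]
    - [6, [-6.8, 0.5, 0], [0, 0, 0]]
    - [6, [-6.8, 0.5, 0], [0, 0, 0]]
    - [6, [-6.8, 0.5, 0], [0, 0, 0]]

```text
time: 13.35
position: [0.4485, -0.2854, 0.2276]
ee_rot: [0.534, 0.846, 0.0, 0.001]
force: [1.1, -1.2, 0.5]
width: 0.0601
grip_force: 0.0
```

```bash
python3 - <<'E'
from h import *
s=status.read_state();print(np.round(s["position"],4));d=grab("wrist");cv2.imwrite("pics/w4.png",d["img"][:,:,::-1])
for k in F:
  for s_,c,m in blobs(d,F[k],200):print(k,s_,c.round(),wray(d,s,*c,.08).round(4))
E
```

```text
[ 0.4485 -0.2854  0.2276]
red [404   0  32  23 587] [421.   9.] [ 0.4923 -0.0459  0.08  ]
red [ 450   17   63   85 1299] [482.  58.] [ 0.5761 -0.0513  0.08  ]
blue [ 413   92   70   81 1539] [449. 132.] [ 0.574  -0.1458  0.08  ]
blue [ 261  180   36   38 1079] [279. 199.] [ 0.4484 -0.284   0.08  ]
green [ 353  205   85   73 1679] [396. 242.] [ 0.5777 -0.2724  0.08  ]
```

View pics/w4.png

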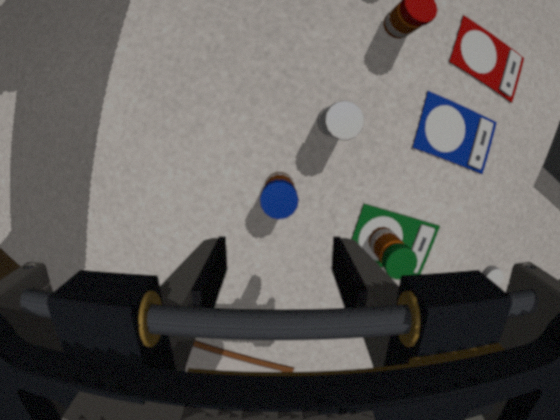

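Blue is at (279,199), directly under the gripper as measured. Green stands on its card at about (388,248).

Request:
play_rows:
  deltas:
    - [6, [-0.1, 0.1, -3], [0, 0, 0]]
    - [6, [-0.1, 0.1, -6], [0, 0, 0]]
    - [6, [-0.1, 0.1, -9], [0, 0, 0]]
    - [6, [-0.1, 0.1, -11.5], [0, 0, 0]]
    - [6, [-0.1, 0.1, -14], [0, 0, 0]]
    - [6, [-0.1, 0.1, -15.8], [0, 0, 0]]
    - [6, [-0.1, 0.1, -16], [0, 0, 0]]
    - [3.3, [-0.1, 0.1, -16], [0, 0, 0]]
    - [3.3, [-0.1, 0.1, -16], [0, 0, 0]]
    - [3.3, [-0.1, 0.1, -16], [0, 0, 0]]

```text
time: 14.4
position: [0.4483, -0.2845, 0.0682]
ee_rot: [0.533, 0.846, -0.0, 0.001]
force: [-0.1, 0.2, 1.3]
width: 0.0379
grip_force: 0.1
```

Request:
play_rows:
  deltas:
    - [3.3, [0, 0, 0], [0, 0, 0]]
    - [3.3, [0, 0, 0], [0, 0, 0]]
    - [3.3, [0, 0, 0], [0, 0, 0]]

```text
time: 14.7
position: [0.4482, -0.2846, 0.0681]
ee_rot: [0.534, 0.846, 0.0, 0.001]
force: [1.3, 0.9, 6.8]
width: 0.037
grip_force: 30.0
```

Request:
play_rows:
  deltas:
    - [3.3, [0, 0, 1], [0, 0, 0]]
    - [3.3, [0, 0, 3], [0, 0, 0]]
    - [3.3, [0, 0, 6], [0, 0, 0]]
    - [3.3, [0, 0, 9], [0, 0, 0]]
    - [3.3, [0, 0, 11.5], [0, 0, 0]]
    - [3.3, [2, 2, 12], [0, 0, 0]]
    - [3.3, [4.5, 4.5, 12], [0, 0, 0]]
    - [3.3, [7, 7, 12], [0, 0, 0]]
    - [3.3, [9.5, 9.5, 12], [0, 0, 0]]
    - [3.3, [12, 12, 12], [0, 0, 0]]

```text
time: 15.7
position: [0.5679, -0.163, 0.1878]
ee_rot: [0.534, 0.846, -0.0, -0.0]
force: [1.1, -0.2, -0.8]
width: 0.0368
grip_force: 30.0
```

Request:
play_rows:
  deltas:
    - [3.3, [2.5, 2.5, 0], [0, 0, 0]]
    - [3.3, [3.7, 3.9, 0], [0, 0, 0]]
    - [3.3, [3.7, 3.9, -2], [0, 0, 0]]
    - [3.3, [3.7, 3.9, -5], [0, 0, 0]]
    - [3.3, [3.7, 3.9, -8], [0, 0, 0]]
    - [3.3, [3.7, 3.9, -10], [0, 0, 0]]
    - [3.3, [3.7, 3.9, -11.2], [0, 0, 0]]
    - [3.3, [3.7, 3.9, -11.5], [0, 0, 0]]
    - [3.3, [3.7, 3.9, -11.6], [0, 0, 0]]
    - [3.3, [3.7, 3.9, -11.6], [0, 0, 0]]

```text
time: 16.7
position: [0.6044, -0.1255, 0.0722]
ee_rot: [0.534, 0.846, -0.0, 0.0]
force: [-0.4, -0.2, -0.0]
width: 0.0372
grip_force: 30.0
```

Request:
play_rows:
  deltas:
    - [3.3, [0, 0, -0.05], [0, 0, 0]]
    - [3.3, [0, 0, -0.05], [0, 0, 0]]
    - [4.5, [0, 0, -0.05], [0, 0, 0]]
    - [6, [0, 0, -0.05], [0, 0, 0]]
    - [6, [0, 0, -0.05], [0, 0, 0]]
    - [6, [0, 0, 2], [0, 0, 0]]
    - [6, [0, 0, 6], [0, 0, 0]]
    - [6, [0, 0, 10], [0, 0, 0]]
    - [6, [-3, 2, 15], [0, 0, 0]]
    - [6, [-6, 4, 15.5], [0, 0, 0]]

```text
time: 17.7
position: [0.5469, -0.0857, 0.2301]
ee_rot: [0.534, 0.845, 0.001, 0.003]
force: [0.3, -0.6, 0.7]
width: 0.0599
grip_force: 0.0
```

Request:
play_rows:
  deltas:
    - [6, [-3, 2, 0], [0, 0, 0]]
    - [6, [-5.5, 4.4, 0], [0, 0, 0]]
    - [6, [-5.5, 4.4, 0], [0, 0, 0]]
    - [6, [-5.5, 4.4, 0], [0, 0, 0]]

```text
time: 18.1
position: [0.4897, -0.0409, 0.2266]
ee_rot: [0.533, 0.846, 0.0, 0.001]
force: [1.0, 0.3, 1.1]
width: 0.0602
grip_force: 0.0
```

```bash
python3 - <<'E'
from h import *
s=status.read_state();print(np.round(s["position"],4));d=grab("wrist");cv2.imwrite("pics/w5.png",d["img"][:,:,::-1])
for k in F:
  for s_,c,m in blobs(d,F[k],200):print(k,s_,c.round(),wray(d,s,*c,.08).round(4))
E
```

```text
[ 0.4897 -0.0409  0.2266]
red [ 340  162   98   83 1950] [385. 202.] [0.5861 0.0039 0.08  ]
red [ 261  180   38   38 1126] [280. 199.] [ 0.4902 -0.0385  0.08  ]
blue [297 250  36  53 552] [312. 274.] [ 0.5545 -0.0965  0.08  ]
green [245 341  81  31 631] [282. 355.] [ 0.5744 -0.2076  0.08  ]
```

View pics/w5.png

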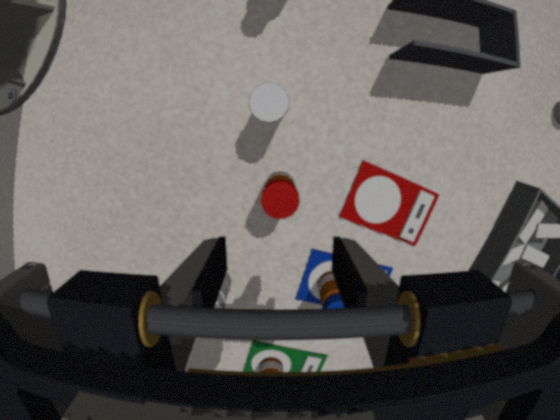

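The red cap is at (280,199), centred as before. Blue stands on its card at (328,285).

Request:
play_rows:
  deltas:
    - [6, [0, 0.1, -3], [0, 0, 0]]
    - [6, [0, 0.1, -6], [0, 0, 0]]
    - [6, [0, 0.1, -9], [0, 0, 0]]
    - [6, [0, 0.1, -11.5], [0, 0, 0]]
    - [6, [0, 0.1, -14], [0, 0, 0]]
    - [6, [0, 0.1, -15.8], [0, 0, 0]]
    - [6, [0, 0.1, -15.9], [0, 0, 0]]
    - [3.3, [0, 0.1, -15.9], [0, 0, 0]]
    - [3.3, [0, 0.1, -15.9], [0, 0, 0]]
    - [3.3, [0, 0.1, -15.9], [0, 0, 0]]

```text
time: 19.15
position: [0.4903, -0.0403, 0.0681]
ee_rot: [0.534, 0.846, 0.0, 0.001]
force: [-0.2, 0.1, -0.1]
width: 0.038
grip_force: 0.2
```

Request:
play_rows:
  deltas:
    - [3.3, [0, 0, 0], [0, 0, 0]]
    - [3.3, [0, 0, 0], [0, 0, 0]]
    - [3.3, [0, 0, 0], [0, 0, 0]]

```text
time: 19.45
position: [0.4904, -0.0402, 0.0681]
ee_rot: [0.533, 0.846, 0.0, 0.001]
force: [-0.1, -1.2, 7.4]
width: 0.0371
grip_force: 30.0
```

Shift to the red spot at (0.608,−0.003): (11.8, 3.7).

Request:
play_rows:
  deltas:
    - [3.3, [0, 0, 1], [0, 0, 0]]
    - [3.3, [0, 0, 3], [0, 0, 0]]
    - [3.3, [0, 0, 6], [0, 0, 0]]
    - [3.3, [0, 0, 9], [0, 0, 0]]
    - [3.3, [0, 0, 11.5], [0, 0, 0]]
    - [3.3, [2, 0.6, 12], [0, 0, 0]]
    - [3.3, [5, 1.5, 12], [0, 0, 0]]
    - [3.3, [8, 2.5, 12], [0, 0, 0]]
    - [3.3, [11, 3.5, 12], [0, 0, 0]]
    - [3.3, [11.8, 3.7, 12], [0, 0, 0]]

```text
time: 20.45
position: [0.6097, -0.0021, 0.1878]
ee_rot: [0.533, 0.846, 0.001, 0.001]
force: [0.3, -0.5, -0.9]
width: 0.0372
grip_force: 30.0
```

Request:
play_rows:
  deltas:
    - [3.3, [0, 0, 0], [0, 0, 0]]
    - [3.3, [0, 0, -2], [0, 0, 0]]
    - [3.3, [0, 0, -5], [0, 0, 0]]
    - [3.3, [0, 0, -8], [0, 0, 0]]
    - [3.3, [0, 0, -10], [0, 0, 0]]
    - [3.3, [0, 0, -11.2], [0, 0, 0]]
    - [3.3, [0, 0, -11.5], [0, 0, 0]]
    - [3.3, [0, 0, -11.6], [0, 0, 0]]
    - [3.3, [0, 0, -11.6], [0, 0, 0]]

```text
time: 21.35
position: [0.6067, -0.0034, 0.0722]
ee_rot: [0.534, 0.846, -0.0, -0.0]
force: [-0.5, 0.2, 0.2]
width: 0.0369
grip_force: 30.0
```

Request:
play_rows:
  deltas:
    - [3.3, [0, 0, -0.05], [0, 0, 0]]
    - [3.3, [0, 0, -0.05], [0, 0, 0]]
    - [4.5, [0, 0, -0.05], [0, 0, 0]]
    - [6, [0, 0, -0.05], [0, 0, 0]]
    - [6, [0, 0, -0.05], [0, 0, 0]]
    - [6, [0, 0, 2], [0, 0, 0]]
    - [6, [0, 0, 6], [0, 0, 0]]
    - [6, [0, 0, 10], [0, 0, 0]]
    - [6, [-3, 3, 15], [0, 0, 0]]
    - [6, [-6, 6, 15.5], [0, 0, 0]]

```text
time: 22.35
position: [0.5532, 0.0532, 0.2283]
ee_rot: [0.534, 0.845, 0.002, 0.003]
force: [0.6, 0.4, 0.7]
width: 0.0603
grip_force: 0.0
```

Request:
play_rows:
  deltas:
    - [6, [-3, 3, 0], [0, 0, 0]]
    - [6, [-6, 6, 0], [0, 0, 0]]
    - [6, [-9, 9, 0], [0, 0, 0]]
    - [6, [-12, 12, 0], [0, 0, 0]]
    - [6, [-15, 14, 0], [0, 0, 0]]
    - [6, [-16.7, 14.7, 0], [0, 0, 0]]
    - [6, [-16.7, 14.7, 0], [0, 0, 0]]
    - [6, [-16.7, 14.7, 0], [0, 0, 0]]

```text
time: 23.15
position: [0.3843, 0.2005, 0.2249]
ee_rot: [0.533, 0.846, 0.0, 0.0]
force: [0.5, 0.3, -0.4]
width: 0.06
grip_force: 0.0
```

```bash
python3 - <<'E'
from h import *
s=status.read_state();print(np.round(s["position"],4));d=grab("wrist");cv2.imwrite("pics/w6.png",d["img"][:,:,::-1])
K=(280,200)
g=cv2.cvtColor(d["img"],cv2.COLOR_RGB2GRAY)
n,l,st,c=cv2.connectedComponentsWithStats((g<16).astype(np.uint8)[:230])
for i in range(1,n):
    if st[i,4]>100 and 230<c[i][0]<330: print(st[i],c[i],wray(d,s,*c[i],.125).round(4))
E
```

```text
[0.3843 0.2005 0.2249]
[261 186  32  36 599] [276.7345576  204.24207012] [0.38   0.2073 0.125 ]
```

View pics/w6.png

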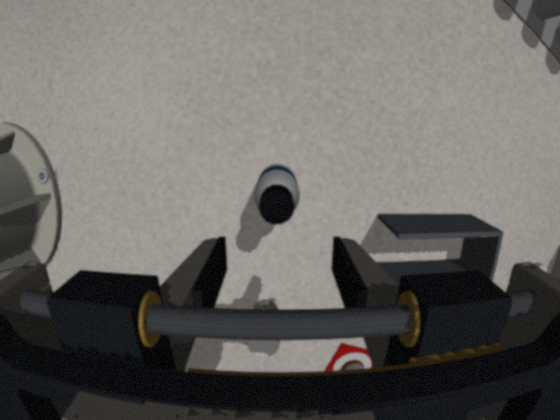

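The tall bottle is upright, its cap at (277,205), where I left it at (0.380,0.204).

Request:
play_rows:
  deltas:
    - [6, [-0.45, 0.35, -3], [0, 0, 0]]
    - [6, [-0.45, 0.35, -6], [0, 0, 0]]
    - [6, [-0.45, 0.35, -9], [0, 0, 0]]
    - [6, [-0.45, 0.35, -11], [0, 0, 0]]
    - [6, [-0.45, 0.35, -11.7], [0, 0, 0]]
    - [6, [-0.45, 0.35, -11.7], [0, 0, 0]]
    - [2.5, [-0.45, 0.35, -11.7], [0, 0, 0]]
    - [2.5, [-0.45, 0.35, -11.7], [0, 0, 0]]
    - [2.5, [-0.45, 0.35, -11.7], [0, 0, 0]]
    - [2.5, [-0.45, 0.35, -11.7], [0, 0, 0]]

```text
time: 24.2
position: [0.3798, 0.2041, 0.1082]
ee_rot: [0.534, 0.846, 0.001, 0.0]
force: [0.5, 0.7, -0.2]
width: 0.0303
grip_force: 0.0
```

Request:
play_rows:
  deltas:
    - [2.5, [0, 0, 0], [0, 0, 0]]
    - [2.5, [0, 0, 0], [0, 0, 0]]
    - [2.5, [0, 0, 0], [0, 0, 0]]

```text
time: 24.5
position: [0.38, 0.2043, 0.1082]
ee_rot: [0.533, 0.846, 0.001, 0.0]
force: [-0.0, -0.4, 6.9]
width: 0.0295
grip_force: 30.0
```

Lift, then shift +17 cm in x and lower vertically into the bay.

Request:
play_rows:
  deltas:
    - [2.5, [0, 0, 1], [0, 0, 0]]
    - [2.5, [0, 0, 3], [0, 0, 0]]
    - [2.5, [0, 0, 6], [0, 0, 0]]
    - [2.5, [0, 0, 9], [0, 0, 0]]
    - [2.5, [1, 0, 10.5], [0, 0, 0]]
    - [2.5, [4, 0, 10.5], [0, 0, 0]]
    - [2.5, [8, 0, 10.5], [0, 0, 0]]
    - [2.5, [12, 0, 10.5], [0, 0, 0]]
    - [2.5, [15, 0, 10.5], [0, 0, 0]]
    - [2.5, [17, 0, 10.5], [0, 0, 0]]

```text
time: 25.5
position: [0.551, 0.2037, 0.2127]
ee_rot: [0.534, 0.846, -0.0, -0.0]
force: [-0.1, 0.3, -2.1]
width: 0.0296
grip_force: 30.0
```

Request:
play_rows:
  deltas:
    - [2.5, [0, 0, 0], [0, 0, 0]]
    - [2.5, [0, 0, 0], [0, 0, 0]]
    - [2.5, [0, 0, 0], [0, 0, 0]]

```text
time: 25.8
position: [0.548, 0.2038, 0.2125]
ee_rot: [0.533, 0.846, -0.0, -0.0]
force: [1.0, 0.5, -1.0]
width: 0.0292
grip_force: 30.0
```

Request:
play_rows:
  deltas:
    - [2.5, [0.1, 0, -2], [0, 0, 0]]
    - [2.5, [0.1, 0, -4], [0, 0, 0]]
    - [2.5, [0.1, 0, -6], [0, 0, 0]]
    - [2.5, [0.1, 0, -8], [0, 0, 0]]
    - [2.5, [0.1, 0, -9.5], [0, 0, 0]]
    - [2.5, [0.1, 0, -10.2], [0, 0, 0]]
    - [2.5, [0.1, 0, -10.4], [0, 0, 0]]
    - [2.5, [0.1, 0, -10.5], [0, 0, 0]]
    - [2.5, [0.1, 0, -10.5], [0, 0, 0]]

```text
time: 26.7
position: [0.5508, 0.2041, 0.1084]
ee_rot: [0.534, 0.846, 0.0, 0.0]
force: [-0.5, -0.4, -2.5]
width: 0.0291
grip_force: 30.0
```

Request:
play_rows:
  deltas:
    - [2.5, [-0.1, 0, 0], [0, 0, 0]]
    - [2.5, [-0.1, 0, -0.05], [0, 0, 0]]
    - [2.5, [-0.1, 0, -0.05], [0, 0, 0]]
    - [4, [-0.1, 0, -0.05], [0, 0, 0]]
    - [6, [-0.1, 0, -0.05], [0, 0, 0]]
    - [6, [-0.1, 0, -0.05], [0, 0, 0]]
    - [6, [-0.1, 0, 3], [0, 0, 0]]
    - [6, [-0.1, 0, 7], [0, 0, 0]]
    - [6, [-3, 2, 12], [0, 0, 0]]
    - [6, [-7, 4, 15], [0, 0, 0]]

```text
time: 27.7
position: [0.4916, 0.2389, 0.2512]
ee_rot: [0.534, 0.845, 0.001, 0.001]
force: [0.3, 0.1, 0.1]
width: 0.0599
grip_force: 0.0
```

Request:
play_rows:
  deltas:
    - [6, [-3, 4, 0], [0, 0, 0]]
    - [6, [-6, 8, 0], [0, 0, 0]]
    - [6, [-9, 12, 0], [0, 0, 0]]
    - [6, [-12, 16, 0], [0, 0, 0]]
    - [6, [-14, 20, 0], [0, 0, 0]]
    - [6, [-14, 24, 0], [0, 0, 0]]
    - [6, [-14, 24, 0], [0, 0, 0]]
    - [6, [-14, 24, 0], [0, 0, 0]]

```text
time: 28.5
position: [0.35, 0.4788, 0.2483]
ee_rot: [0.533, 0.846, -0.001, 0.0]
force: [0.1, 0.5, 0.1]
width: 0.0603
grip_force: 0.0
```

```bash
python3 - <<'E'
from h import *
d=grab("top");e=grab("side");
a=cv2.resize(d["img"][130:270,140:440,::-1],(800,373),interpolation=2)
cv2.imwrite("pics/tf.png",a);cv2.imwrite("pics/sf.png",e["img"][:,:,::-1])
for k in("red","blue","green"):
    for s,c,m in blobs(d,F[k]):
        if c[1]>100 and c[1]<300:print(k,s.tolist(),c.round(1),ray(d,*c,.084)[:2].round(4))
g=cv2.cvtColor(d["img"],cv2.COLOR_RGB2GRAY)
n,l,s,c=cv2.connectedComponentsWithStats((g<22).astype(np.uint8))
print([(s[i].tolist(),ray(d,*c[i],.125)[:2].round(3)) for i in range(1,n) if s[i,4]>40 and 140<c[i][0]<220 and 140<c[i][1]<230])
E
```

```text
red [259, 149, 31, 5, 44] [275.  150.6] [ 6.567e-01 -6.000e-04]
red [260, 159, 34, 39, 651] [276.9 175.9] [ 0.5992 -0.0036]
blue [311, 160, 37, 38, 593] [329.5 175.4] [ 0.5978 -0.119 ]
green [381, 163, 37, 38, 544] [400.5 178. ] [ 0.5887 -0.2745]
[([173, 191, 14, 14, 138], array([0.547, 0.201]))]
```

View pics/tf.png

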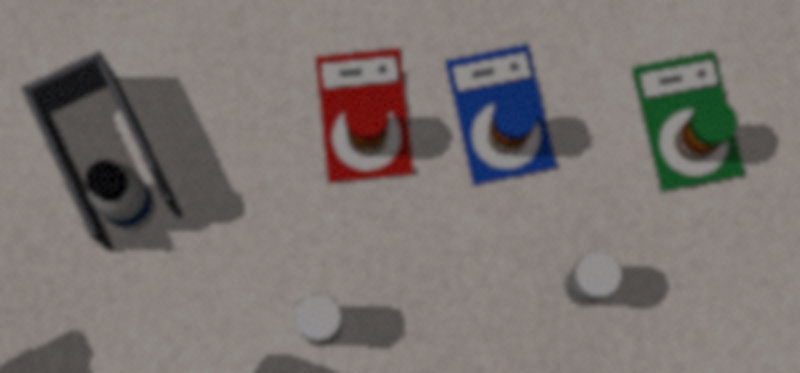

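View pics/sf.png

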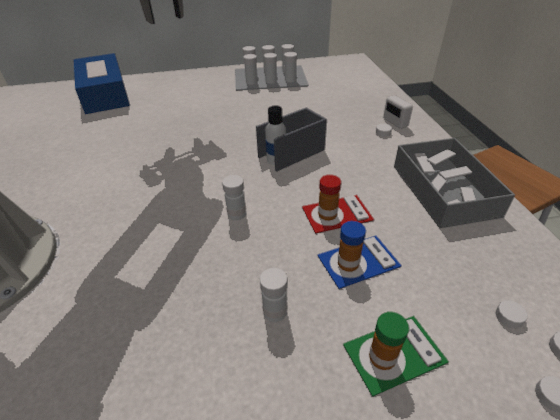

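Both final views show every amber bottle upright and inside its white spot: green at (385,345), blue at (350,250) and red at (329,200) in the side view. The tall bottle is back at (0.547,0.201), where it first measured (0.548,0.201). The empties have not moved.

```bash
python3 -c "
from bench import bot
print(bot.job_done())"
```

```text
the job is handed in; nothing more can be done
None
```

The job is handed in: the red, blue and green sample bottles stand upright on the white spots of their own cards, the tall bottle is back in the bay within about 1 mm of where it stood, and the white empties were not touched.

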